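# Hold the belt tensioner back on a turntable drive

## Task

We are about to fit a new belt on the sculpting turntable's drive. Press the red stop button all the way down and let it spring back up, then swing the orange tensioner arm (the one with the black pin) away from the two pulleys, against its spring, until it is right up against its yellow stop post, and keep holding it there with the fingers: you finish while holding it, without letting go. Do not press the green start button, and leave the clay finial, the jar and the spatula where they are.

Things in the scene. Friction and masses are not known exactly. Their poses are not given: they have to be found in the camera images.
- drive_unit: Fixed turntable drive unit, cover off: blue base plate 270 x 250 x 20 mm (x -155 to +115, y -125 to +125 mm from the origin). On its +x half stand two aluminium pulleys 116 and 40 mm across (56 mm high above the table), on its -x half the orange tensioner arm. Origin on the table surface, z up. Place and yaw differ from run to run.
- pivot (a point): Point on the vertical axis of the arm's pivot, at the arm's top face, 60 mm above the table; at x -65, y -55 mm in the frame of drive_unit; it does not move. The pivot body is a dark steel cylinder 34 mm across on a small steel hanger plate.
- tensioner (a joint): Angle (rad) of the orange arm about the vertical axis at point pivot: 0 at rest beside the pulleys, growing counter-clockwise seen from above as it swings away from them, 0.9 against its stop. At angle q it points from the pivot along 1.134 + q rad from drive_unit's x axis. A spring returns it to 0: at the pin it takes 2 N to start, 6 N at the stop. Arm 24 mm wide, 42 to 60 mm above the table.
- stop_post_top (a point): Centre of the top of the yellow stop post, 12 mm across, standing on the base plate, its top 58 mm above the table. The arm's side meets it 50 mm out from the pivot at joint value 0.9.
- pin_top (a point): Centre of the top of the black upright pin by which the arm is moved: a round pin 14 mm across on the arm's free end, 100 mm from the pivot axis, standing from 60 to 112 mm above the table. It moves with the arm and may be gripped from above or pushed sideways. Nothing else near it stands higher than 60 mm.
- stop_button (a joint): Travel of the red stop button, m: 0 up, 0.006 fully down. A spring returns it; fully down takes 5 N.
- stop_button_top (a point): Centre of the top of the red stop button, a 32 mm round push button facing up in a black housing on a grey box 76 x 76 mm and 40 mm high. It moves down with the button.
- start_button (a joint): Travel of the green start button, m: 0 up, 0.006 fully down; not to be pressed.
- start_button_top (a point): Centre of the top of the green start button, built like the red one on a box of its own; the two boxes swap places from run to run.
- clay_finial: Bystander: clay finial 205 mm high on an eight-sided plinth on a yellow board 120 x 120 x 12 mm; origin at the centre of its underside, on the table. Loose.
- slip_jar: Bystander: clay-coloured jar with a white lid, 70 mm across and 85 mm high; origin at the centre of its underside. Loose.
- spatula: Bystander: spatula about 200 mm long with a wooden handle, lying on the table along its own x axis; loose.
Things that resemble listed ones, but are neither listed nor needed, are in the scene too. Leave any pink or turquoise look-alike of the part that bears stop_button alone.

How it is judged:
By the outcome, as a careful person would: the job done as asked, in the order asked, and still so for the second after the job is handed in, while the arm keeps its last pose, push and grip.
It also fails if it takes over 42 s, if anything falls off the work surface, if the arm or the gripper's body presses on something with over 40 N, if the wrist force passes 120 N, or if a joint passes its speed limit or range.

## Robot

A 6-joint arm with a two-finger parallel gripper is mounted at the origin on the work surface. World frame = base frame: x ahead of the robot, y to its left, z up, the work surface at z = 0. Lengths are in m, angles in rad, forces in N, time in s.
With the tool pointing down it reaches from about 0.3 to 0.75 m from the base axis. Payload 8.5 kg.
Tool frame: the origin (TCP) lies on the centre line of the jaws, within the pads' length; the fingertips stand 8 mm ahead of it and the grasp point (between the pads) lies 11 mm behind it; x points along the fingers, y is the direction in which the jaws open and shut, and the axes are right-handed (so a half turn about x gives the same grasp; the last joint's range is limited). The gripper opens to 88 mm and grips with 3 to 60 N. Pads are 18 mm wide; open, the fingers measure 123 mm over their backs; the gripper's body (75 mm by 187 mm) begins 45 mm behind the grasp point.
Start: joints at [1.109, 0.381, 1.297, -0, 1.464, -0.215], TCP at [0.134, 0.533, 0.247] pointing down, gripper open.
Joint ranges: [-3.11, 3.11], [-0.89, 2.33], [0.22, 2.48], [-1.42, 4.56], [0.17, 2.85], [-2.88, 2.88]. Speed limits (rad/s): [2.39, 2.39, 3.14, 3.14, 3.14, 3.14].

## Interface

Orientations are given as [roll, pitch, yaw] about the fixed x, y, z axes, in that order (R = Rz(yaw) Ry(pitch) Rx(roll)).
In Python, from rig import move_to, movel, move_joints, gripper_open, gripper_close, wait, inverse_kinematics, snapshot, get_calibration, PlanningError, sign_off, read_clock, read_joint_positions, read_qvel, read_tau, read_tcp_pos, read_tcp_rot, read_wrist_force, read_moment, read_finger_gap gives the robot as it stands. Calls block until the motion is done:
- move_to(position, orientation): joint-space move of the TCP to a pose.
- movel(position, ori=None, speed=0.15, until_force=None): straight line of the TCP; ori=None keeps the orientation; speed is the mean speed in m/s. With until_force (N) it stops when the force on the tool has changed by that much, and returns True; else False.
- move_joints(angles): joint-space move.
- gripper_open() and gripper_close(grasp_force=None): open the fingers fully, or close them until they stop; grasp_force is the grip in N (None keeps the last).
- wait(seconds).
- inverse_kinematics(position, orientation): joint angles nearest the present ones, or None.
- snapshot(name): name is "scene" or "top" or "wrist"; returns the picture (400x640x3 uint8, blue, green, red); there is no depth.
- get_calibration(name): a dict with "fov_y" (degrees; the focal length in pixels is half the picture's height over the tangent of half this angle, whatever the lens; pixels are square), "cx", "cy" (the principal point, pixels), "k1" (the pictures are not rectified: a ray, as slopes to the right and down, at radius r is drawn at 1 + k1 r^2 times it, then the intrinsics apply), "T" (4x4, takes a point from camera to world coordinates). Camera axes: x right, y down, z forward; pixel columns grow to the right and rows downward; lengths in m; the calibration is good to about 2 mm. A picture is of the moment at which its call begins: read the wrist's pose just before it. get_calibration takes no time and is no camera call; for the wrist camera it gives the pose at the moment of the call.
A pose or a line that the arm cannot do raises PlanningError and nothing moves.
- sign_off(): hands the job in, once; it reports no verdict.
Readings, each from a call of its own:
- read_clock(): time.
- read_joint_positions(): joint angles.
- read_qvel(): joint speeds.
- read_tau(): joint torques, N m.
- read_tcp_pos(): TCP position.
- read_tcp_rot(): TCP orientation.
- read_wrist_force(): force on the tool from outside, world axes, zero at the start.
- read_moment(): the same for the moment, N m.
- read_finger_gap(): finger opening in m.
Only numpy, scipy, OpenCV 4.12 (cv2) and the standard library are available. Lean on these libraries where they do the work, as an engineer would, in place of code of your own. Each camera call takes 0.05 s, during which the arm holds its last target.

## Working session

There is one attempt and no reset: what is moved stays moved. The work goes in short steps, each a Python script; the robot and the scene stay as the last script left them, time stands still between calls to the robot, and variables do not carry over. Pictures are saved under pics/ and viewed, and the job is handed in when it is done.

```bash
mkdir -p pics; ls; cat > h.py <<'E'
import numpy as np, cv2
from rig import *
def ray(c,u,v):
    f=200/np.tan(np.radians(c["fov_y"])/2)
    xd=np.array([(u-c["cx"])/f,(v-c["cy"])/f]); x=xd.copy()
    for _ in range(30): x=xd/(1+c["k1"]*(x@x))
    T=np.array(c["T"]); d=T[:3,:3]@np.array([x[0],x[1],1]); return T[:3,3],d/np.linalg.norm(d)
def onz(c,u,v,z):
    o,d=ray(c,u,v); return o+d*(z-o[2])/d[2]
def tri(obs):
    A=np.zeros((3,3));b=np.zeros(3);L=[]
    for c,u,v in obs:
        o,d=ray(c,u,v);P=np.eye(3)-np.outer(d,d);A+=P;b+=P@o;L.append((P,o))
    p=np.linalg.solve(A,b); return p,[np.linalg.norm(P@(p-o)) for P,o in L]
def proj(c,p):
    f=200/np.tan(np.radians(c["fov_y"])/2);T=np.array(c["T"])
    q=T[:3,:3].T@(np.array(p)-T[:3,3]);x=q[:2]/q[2];x=x*(1+c["k1"]*(x@x));return f*x[0]+c["cx"],f*x[1]+c["cy"]
E
python3 - <<'E'
from h import *
import pickle
for n in ["scene","top","wrist"]:
    c=get_calibration(n); im=snapshot(n); cv2.imwrite(f"pics/{n}0.png",im); pickle.dump(c,open(f"{n}0.pkl","wb")); print(n,c["fov_y"],c["k1"],np.round(c["T"],3).tolist())
print(read_clock(),read_tcp_rot(),read_wrist_force())
E
```

```text
pics
scene 53.48528470078107 -0.0895629128954288 [[0.277, 0.829, -0.485, 1.009], [0.961, -0.242, 0.134, -0.15], [-0.006, -0.504, -0.864, 1.043], [0.0, 0.0, 0.0, 1.0]]
top 48.16868017488552 -0.09948995524730499 [[0.024, -0.998, 0.057, 0.382], [-1.0, -0.024, 0.0, 0.012], [0.001, -0.057, -0.998, 1.436], [0.0, 0.0, 0.0, 1.0]]
wrist 63.5980825140827 -0.019026407392606717 [[0.245, 0.93, 0.275, 0.064], [0.97, -0.235, -0.071, 0.551], [-0.001, 0.284, -0.959, 0.385], [0.0, 0.0, 0.0, 1.0]]
0.15 [-1.75272192  1.56978668 -1.9994745 ] [0.1296616  0.72012877 0.0645798 ]
```

View pics/scene0.png

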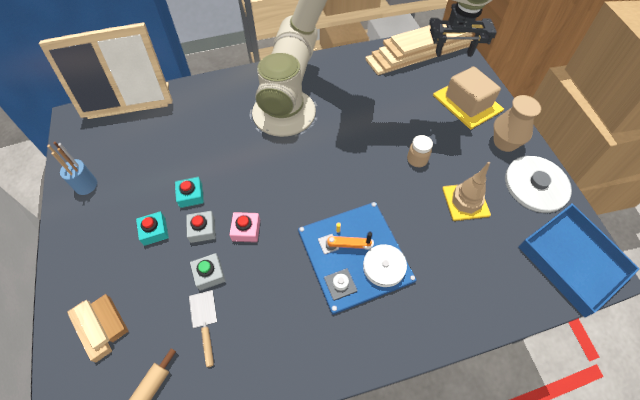

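View pics/top0.png

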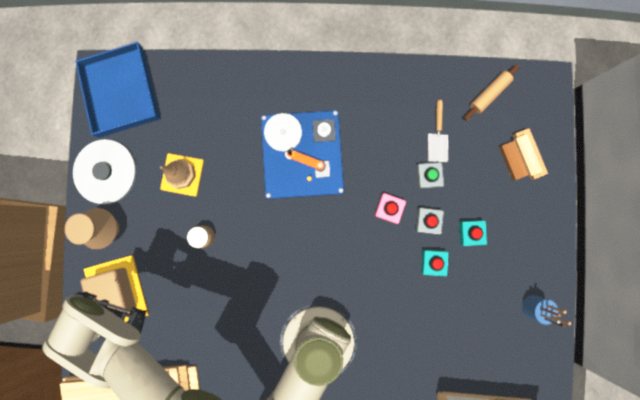

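View pics/wrist0.png

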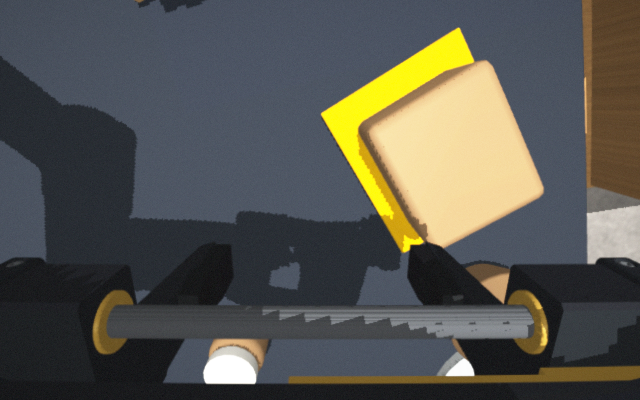

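Red look-alikes (scene view / top view):
- on grey (199,222) / (431,221), which is my choice by the description
- on pink (243,222) / (391,208)
- on turquoise (187,187) / (437,264)
- on turquoise (149,223) / (476,233)

The green start button is at (205,268) / (432,174). For the arm there is one orange arm with a black pin, at about (369,237) / (289,153), and a yellow post at (338,228) / (309,179). I'll check these in crops and triangulate.

```bash
cat > m.py <<'E'
from h import *
import pickle
I={n:cv2.imread(f"pics/{n}0.png") for n in ["scene","top"]};C={n:pickle.load(open(n+"0.pkl","rb")) for n in I}
def blobs(n,lo,hi,box,mn=4):
    m=cv2.inRange(cv2.cvtColor(I[n],cv2.COLOR_BGR2HSV),lo,hi); x0,y0,x1,y1=box
    k=np.zeros_like(m);k[y0:y1,x0:x1]=m[y0:y1,x0:x1]
    N,L,S,c=cv2.connectedComponentsWithStats(k)
    return [(np.round(c[i],1).tolist(),S[i].tolist()) for i in range(1,N) if S[i,4]>=mn]
B={"scene":(290,200,420,310),"top":(255,105,350,205)}
RB={"scene":(130,170,270,290),"top":(370,160,500,285)}
for n in I:
    print(n,"red",blobs(n,(0,200,90),(6,255,255),RB[n],15))
    print(n,"orange",blobs(n,(8,170,120),(20,255,255),B[n],6))
    print(n,"yellow",blobs(n,(21,150,100),(34,255,255),B[n],2))
    print(n,"black",blobs(n,(0,0,0),(179,255,45),B[n],4))
a=cv2.resize(I["scene"][195:310,290:420],None,fx=3,fy=3,interpolation=2);b=cv2.resize(I["top"][105:205,255:350],None,fx=3.45,fy=3.45,interpolation=2)[:345]
c=cv2.resize(I["scene"][170:290,130:270],None,fx=2.0,fy=2.0,interpolation=2);d=cv2.resize(I["top"][160:280,370:500],None,fx=2,fy=2,interpolation=2)
W=np.zeros((590,730,3),np.uint8);W[:345,:390]=a;W[:345,395:395+b.shape[1]]=b[:,:335];W[350:590,:280]=c;W[350:590,300:560]=d
cv2.imwrite("pics/crop1.png",W)
p,e=tri([(C["scene"],199,222),(C["top"],431,221)]);print("stop",p,e)
E
python3 m.py
```

```text
scene red []
scene orange [([349.6, 242.5], [328, 238, 44, 10, 293])]
scene yellow [([337.9, 227.1], [337, 224, 3, 8, 21]), ([334.5, 240.5], [334, 239, 2, 4, 4])]
scene black [([368.4, 239.0], [367, 236, 4, 7, 22])]
top red []
top orange [([303.6, 158.5], [288, 152, 31, 16, 190])]
top yellow [([309.0, 178.0], [309, 177, 1, 3, 3])]
top black []
stop [ 0.39450978 -0.34063737  0.04707893] [np.float64(0.001613660240858074), np.float64(0.0016136602408581497)]
```

View pics/crop1.png

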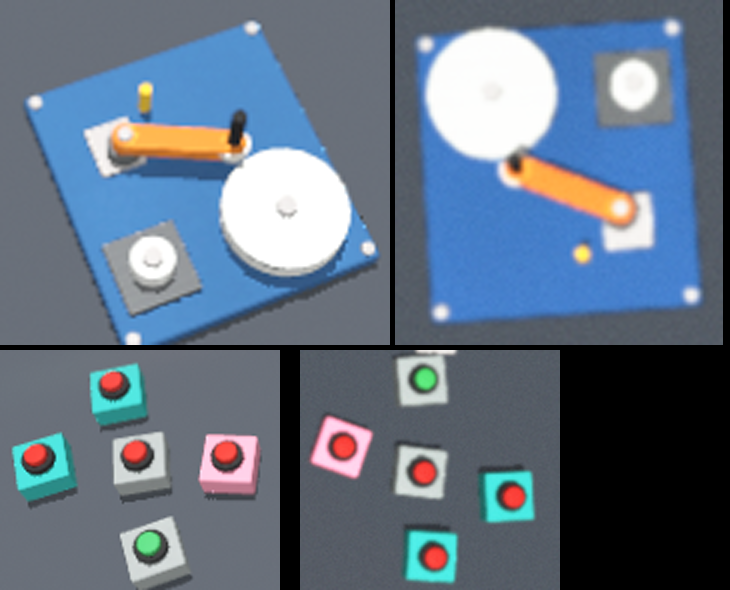

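The crop confirms grey-box red at scene (199,222) / top (431,221). Pin top is at about scene (369,234) / top (290,151), and the post is clear of everything. Next I'll refine with centroids and the plate's corner screws.

```bash
cat > m2.py <<'E'
from m import *
print('-----')
for n in I:
    print(n,"red",[b for b in blobs(n,(0,140,120),(8,255,255),RB[n],15)+blobs(n,(172,140,120),(179,255,255),RB[n],15)])
    print(n,"green",blobs(n,(45,100,80),(80,255,255),RB[n],15))
    print(n,"white",blobs(n,(0,0,140),(179,75,255),B[n],5))
E
python3 m2.py | sed -n '/-----/,$p'
```

```text
-----
scene red [([185.7, 185.6], [180, 181, 12, 10, 86]), ([147.3, 222.3], [142, 217, 11, 11, 95]), ([197.2, 220.5], [192, 216, 11, 10, 96]), ([242.6, 220.8], [237, 216, 12, 11, 102])]
scene green [([203.8, 266.4], [198, 261, 13, 12, 125])]
scene white [([373.3, 203.6], [371, 202, 6, 5, 22]), ([336.8, 225.5], [336, 222, 5, 10, 13]), ([340.0, 227.5], [340, 225, 1, 6, 6]), ([301.2, 228.4], [299, 226, 5, 6, 23]), ([325.1, 242.6], [318, 234, 16, 20, 159]), ([342.5, 236.0], [340, 236, 6, 1, 6]), ([358.0, 237.0], [354, 237, 9, 1, 9]), ([384.1, 264.6], [363, 239, 44, 48, 1537]), ([337.0, 248.0], [336, 247, 3, 3, 7]), ([339.9, 283.1], [324, 269, 33, 30, 589]), ([412.1, 277.2], [410, 275, 5, 5, 21]), ([334.0, 307.5], [332, 306, 5, 4, 20])]
top red [([391.5, 208.0], [386, 203, 12, 11, 103]), ([431.7, 221.0], [427, 216, 11, 11, 100]), ([476.1, 233.0], [471, 228, 11, 11, 96]), ([437.1, 263.4], [432, 258, 11, 12, 99])]
top green [([432.0, 174.0], [427, 169, 11, 11, 102])]
top white [([334.9, 112.2], [333, 110, 5, 5, 18]), ([282.8, 132.2], [264, 113, 38, 48, 1190]), ([263.1, 117.0], [261, 115, 5, 5, 20]), ([324.1, 128.8], [316, 119, 18, 20, 237]), ([313.0, 123.5], [313, 121, 1, 6, 6]), ([333.1, 135.5], [329, 128, 6, 13, 19]), ([324.5, 140.0], [322, 140, 6, 1, 6]), ([323.1, 170.5], [314, 160, 16, 18, 164]), ([320.0, 164.6], [318, 163, 5, 5, 17]), ([308.8, 178.3], [306, 175, 6, 7, 15]), ([340.8, 190.1], [339, 188, 5, 5, 17]), ([267.8, 195.0], [265, 193, 6, 5, 21])]
```

```bash
cat > m3.py <<'E'
from m import *
print('-----')
s,t=C["scene"],C["top"]
def T(n,a,b):
    p,e=tri([(s,*a),(t,*b)]);print(n,np.round(p,4),"res",np.round(e[0],4));return p
# plate screws: scene<->top
prs=[((373.3,203.6),(267.8,195)),((301.2,228.4),(340.8,190.1)),((412.1,277.2),(263.1,117)),((334,307.5),(334.9,112.2))]
S=[T("screw",a,b) for a,b in prs]
stop=T("stop",(197.2,220.5),(431.7,221));T("green",(203.8,266.4),(432,174));T("pink",(242.6,220.8),(391.5,208))
piv=T("pivotcap",(332,239.5),(320,164.6))
pin=T("pin",(369.5,234),(289.7,151.5));T("post",(338.5,224),(308.8,178))
# order: -x+y, -x-y, +x+y, +x-y
ctr=np.mean(S,0); ex=((S[2]-S[0])+(S[3]-S[1]))[:2];ey=((S[0]-S[1])+(S[2]-S[3]))[:2]
print("sizes",np.linalg.norm(ex)/2,np.linalg.norm(ey)/2)
y1=np.arctan2(ex[1],ex[0]);y2=np.arctan2(ey[1],ey[0])-np.pi/2;yaw=(y1+y2)/2;print("yaw",y1,y2)
R=np.array([[np.cos(yaw),-np.sin(yaw)],[np.sin(yaw),np.cos(yaw)]])
o=ctr[:2]-R@[-.02,0];P=o+R@[-.065,-.055]
print("origin",o,"pivot",P)
for q in (0,.45,.9):
    a=yaw+1.134+q;print(q,P+.1*np.array([np.cos(a),np.sin(a)]))
E
python3 m3.py | sed -n '/-----/,$p'
```

```text
-----
screw [0.4647 0.1705 0.0239] res 0.0007
screw [ 0.4858 -0.0593  0.0256] res 0.0001
screw [0.7145 0.1929 0.0247] res 0.0013
screw [ 0.7349 -0.0361  0.0276] res 0.0006
stop [ 0.3943 -0.3419  0.0565] res 0.0002
green [ 0.5406 -0.3419  0.0575] res 0.0005
pink [ 0.4318 -0.2159  0.0565] res 0.0
pivotcap [0.5609 0.0092 0.0616] res 0.0008
pin [0.5929 0.1015 0.1049] res 0.0013
post [0.5186 0.042  0.0585] res 0.0001
sizes 0.25047696009691556 0.23035819254188997
yaw 0.09116085522844114 0.09038620489579108
origin [0.61990094 0.06882986] pivot [0.56015424 0.00816412]
0 [0.59407015 0.10223703]
0.45 [0.54977525 0.10762405]
0.9 [0.50754687 0.09320802]
```

Every measurement checks out:
- **Plate:** screws form a 250×230 mm rectangle, and yaw agrees two ways to 0.001 rad.
- **Pin:** the pose-predicted rest position (0.594, 0.102) matches the triangulated (0.593, 0.102).
- **Pivot and post:** pivot z is 0.061 and post z is 0.058.
- **Stop button:** top at (0.394, -0.342, 0.057).

Next I go to hover over the stop button with the gripper closed and look again.

```bash
cat >> h.py <<'E'
from scipy.spatial.transform import Rotation as Ro
import warnings; warnings.filterwarnings("ignore")
def down(phi):
    c,s=np.cos(phi),np.sin(phi)
    return Ro.from_matrix(np.array([[0,c,s],[0,s,-c],[-1,0,0]])).as_euler("xyz").tolist()
PIV=np.array([.5602,.0084]); YAW=.0908
def pinxy(q):
    a=YAW+1.134+q; return PIV+.1*np.array([np.cos(a),np.sin(a)])
E
python3 - <<'E'
from h import *
r=Ro.from_euler("xyz",read_tcp_rot()).as_matrix();print(np.round(r,3))
for ph in (0,np.pi/2,-np.pi/2,np.pi): print("btn",ph,inverse_kinematics([.394,-.342,.25],down(ph)))
for q in (0,.45,.9,.95):
  for k in (0,1):
    ph=YAW+1.134+q+np.pi/2-np.pi*k; print("pin",q,round(ph,2),np.round(inverse_kinematics([*pinxy(q),.078],down(ph)) ,2))
E
```

```text
[[-0.     0.244  0.97 ]
 [-0.001  0.97  -0.244]
 [-1.    -0.001 -0.   ]]
btn 0 [-0.94202503  0.32854868  1.36863564  0.          1.44440834 -0.94202503]
btn 1.5707963267948966 [-0.94202503  0.32854868  1.36863564  0.          1.44440834 -2.51282136]
btn -1.5707963267948966 [-0.94202503  0.32854868  1.36863564  0.          1.44440834  0.6287713 ]
btn 3.141592653589793 [-0.94202503  0.32854868  1.36863564  0.          1.44440834  2.19956762]
pin 0 2.8 [-0.03  0.63  1.38 -0.    1.13 -2.82]
pin 0 -0.35 [-0.03  0.63  1.38 -0.    1.13  0.32]Traceback (most recent call last):
  File "<stdin>", line 6, in <module>
    return _wrapfunc(a, 'round', decimals=decimals, out=out)
    return _wrapit(obj, method, *args, **kwds)
    result = getattr(arr, method)(*args, **kwds)
TypeError: unsupported operand type(s) for *: 'NoneType' and 'float'
```

```bash
python3 - <<'E'
from h import *
import pickle
for q in (0,.45,.9,.95): print(q,np.round(inverse_kinematics([*pinxy(q),.078],down(YAW+1.134+q-np.pi/2)),2))
gripper_close(20); print(read_clock(),read_finger_gap())
move_to([.394,-.342,.25],down(-.6)); print(read_clock())
movel([.394,-.342,.17]) 
c=get_calibration("wrist");im=snapshot("wrist");cv2.imwrite("pics/w1.png",im);pickle.dump(c,open("w1.pkl","wb"))
t=get_calibration("top");im=snapshot("top");cv2.imwrite("pics/t1.png",im)
print(read_clock(),read_tcp_pos(),read_wrist_force(),proj(c,[.394,-.342,.058]))
E
```

```text
0 [-0.03  0.63  1.38 -0.    1.13  0.32]
0.45 [-0.02  0.57  1.51 -0.    1.06 -0.12]
0.9 [-0.05  0.51  1.63 -0.    0.99 -0.6 ]
0.95 [-0.05  0.51  1.64 -0.    0.99 -0.66]
1.45 0.00038668903949763933
4.6417
5.425 [ 0.39436147 -0.34233904  0.17107804] [ 0.16239424 -0.20053136 -0.64346205] (np.float64(318.00897781562577), np.float64(201.21634906351812))
```

View pics/w1.png

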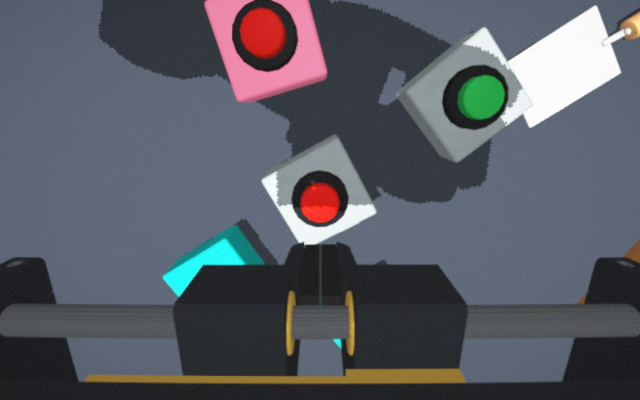

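In the wrist view the red button on its grey box sits at (321,202), against a predicted (318,201), so it agrees to about 1 mm. The green button is at (482,97), well clear. Now the press.

```bash
python3 - <<'E'
from h import *
x,y=.394,-.342
movel([x,y,.074]);print(read_tcp_pos(),read_wrist_force())
r=movel([x,y,.05],speed=.012,until_force=2.5);print("contact",r,read_tcp_pos(),read_wrist_force(),read_clock())
if r:
    z=read_tcp_pos()[2]
    r=movel([x,y,z-.012],speed=.012,until_force=12);print("bottom",r,read_tcp_pos(),read_wrist_force(),read_clock())
    wait(.2);print(read_tcp_pos(),read_wrist_force(),read_clock())
E
```

```text
[ 0.39431398 -0.34240017  0.07480209] [-0.47287241 -0.52106924  0.84869766]
contact True [ 0.39403699 -0.34205258  0.06770387] [ 0.04394937 -0.89043894  2.99620946] 7.0417
bottom True [ 0.39405467 -0.34206804  0.0643961 ] [-1.24038257  0.91275075  6.90122628] 7.55
[ 0.39407104 -0.3420719   0.06438486] [-1.22325733  1.77061576  8.13242855] 7.75
```

```bash
python3 - <<'E'
from h import *
x,y=.394,-.342
z=read_tcp_pos()[2]
for dz in (.0015,.003,.0045):
    r=movel([x,y,.0644-dz],speed=.006,until_force=15);wait(.1)
    print(r,read_tcp_pos()[2],read_wrist_force()[2],read_clock())
    if r or read_wrist_force()[2]>18: break
E
```

```text
True 0.06441871100026425 6.003958177049551 8.1167
```

A hard stop with about 6 N held looks like full travel. To verify it, I'll log force against height while releasing.

```bash
python3 - <<'E'
from h import *
x,y=.394,-.342
cv2.imwrite("pics/s_pressed.png",snapshot("scene"))
for z in np.arange(.064,.0745,.001):
    movel([x,y,z],speed=.02); wait(.05); F=[]
    print(round(z,4),round(read_tcp_pos()[2],5),round(read_wrist_force()[2],2))
print(read_clock())
E
```

```text
0.064 0.06437 8.45
0.065 0.06498 5.04
0.066 0.06598 4.21
0.067 0.06698 3.79
0.068 0.06799 3.2
0.069 0.06898 1.83
0.07 0.06996 1.41
0.071 0.07079 -0.19
0.072 0.072 0.09
0.073 0.07304 0.55
0.074 0.07403 -0.87
11.4667
```

The release curve is linear from 5 N to 0 over TCP z 0.0644→0.0704, which is the full 6 mm stroke, so the button went fully down and came back up. Next is the hover over the pin, with a second view of it.

```bash
python3 - <<'E'
from h import *
import pickle
movel([.394,-.342,.16],speed=.3)
gripper_open()
p=pinxy(0); move_to([*p,.18],down(YAW+1.134-np.pi/2))
c=get_calibration("wrist");im=snapshot("wrist");cv2.imwrite("pics/w2.png",im);pickle.dump(c,open("w2.pkl","wb"))
print(read_clock(),read_tcp_pos(),read_finger_gap(),"pin",proj(c,[*p,.112]),"piv",proj(c,[*PIV,.06]))
E
```

```text
15.05 [0.59423366 0.10137202 0.17997904] 0.08787067216427569 pin (np.float64(317.73097402417324), np.float64(218.10697900986446)) piv (np.float64(318.6272831388356), np.float64(301.7041215288871))
```

View pics/w2.png

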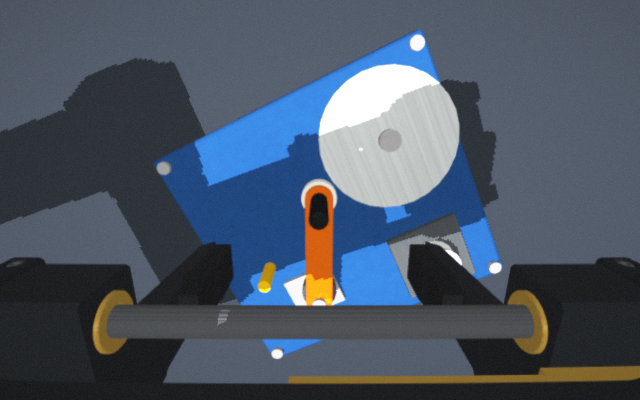

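The black pin's top is at (319,218) in the wrist view, against a predicted (318,218). I'll descend, grip it and swing.

```bash
python3 - <<'E'
from h import *
p=pinxy(0)
movel([*p,.078],speed=.12);print(read_tcp_pos(),read_wrist_force(),read_clock())
gripper_close(30);print("gap",read_finger_gap(),read_wrist_force(),read_clock())
f0=read_wrist_force()
for q in np.arange(.1,.81,.1):
    movel([*pinxy(q),.078],down(YAW+1.134+q-np.pi/2),speed=.06)
    a=YAW+1.134+q; t=np.array([-np.sin(a),np.cos(a),0]); n=np.array([np.cos(a),np.sin(a),0])
    F=read_wrist_force(); d=np.array(read_tcp_pos())[:2]-PIV
    print(round(q,2),"ang",round(np.arctan2(d[1],d[0])-YAW-1.134,3),"Ft",round(F@t,2),"Fr",round(F@n,2),"Fz",round(F[2],2),"gap",round(read_finger_gap(),4),read_clock())
    if np.linalg.norm(F)>25: print("stop");break
E
```

```text
[0.59453191 0.10240536 0.07874258] [-0.34480642  0.50151335 -0.71509842] 16.05
gap 0.01282808766318915 [-3.21192141  1.30876219  0.97421055] 17.175
0.1 ang 0.095 Ft -1.96 Fr 0.82 Fz -1.7 gap 0.0126 17.4917
0.2 ang 0.195 Ft -2.74 Fr 2.08 Fz -1.54 gap 0.0131 17.8083
0.3 ang 0.295 Ft -3.18 Fr 3.95 Fz -2.96 gap 0.0133 18.125
0.4 ang 0.395 Ft -2.73 Fr 5.83 Fz -2.05 gap 0.0129 18.4417
0.5 ang 0.495 Ft -4.39 Fr 5.39 Fz -2.4 gap 0.0132 18.7583
0.6 ang 0.596 Ft -2.88 Fr 7.17 Fz -1.84 gap 0.0127 19.075
0.7 ang 0.696 Ft -4.89 Fr 8.01 Fz -2.22 gap 0.0133 19.3917
0.8 ang 0.797 Ft -4.29 Fr 8.57 Fz -1.02 gap 0.0129 19.7083
```

```bash
python3 - <<'E'
from h import *
for q in (.84,.87,.885,.90,.915,.93,.945,.96):
    r=movel([*pinxy(q),.078],down(YAW+1.134+q-np.pi/2),speed=.03,until_force=15); wait(.1)
    a=YAW+1.134+q; t=np.array([-np.sin(a),np.cos(a),0]); n=np.array([np.cos(a),np.sin(a),0])
    Fs=[]
    for _ in range(6): Fs.append(read_wrist_force()); wait(.02)
    F=np.mean(Fs,0); d=np.array(read_tcp_pos())[:2]-PIV
    print(q,r,"ang",round(np.arctan2(d[1],d[0])-YAW-1.134,3),"Ft",round(F@t,2),"Fr",round(F@n,2),"Fz",round(F[2],2),"gap",round(read_finger_gap(),4),read_clock())
    if F@t<-14 or r: break
c=get_calibration("top")
cv2.imwrite("pics/w3.png",snapshot("wrist"));cv2.imwrite("pics/s3.png",snapshot("scene"))
E
```

```text
0.84 False ang 0.835 Ft -4.97 Fr 9.05 Fz -0.63 gap 0.013 20.1917
0.87 False ang 0.865 Ft -5.11 Fr 9.48 Fz -0.2 gap 0.013 20.6417
0.885 False ang 0.88 Ft -5.01 Fr 9.21 Fz -0.07 gap 0.013 21.0917
0.9 False ang 0.896 Ft -5.32 Fr 9.52 Fz -0.04 gap 0.0131 21.5417
0.915 False ang 0.911 Ft -5.1 Fr 9.42 Fz 0.17 gap 0.013 21.9917
0.93 False ang 0.919 Ft -9.21 Fr 9.97 Fz -1.95 gap 0.0134 22.4417
0.945 False ang 0.924 Ft -15.34 Fr 11.01 Fz -4.4 gap 0.0131 22.8917
```

```bash
python3 - <<'E'
import cv2,numpy as np
a=cv2.imread("pics/s3.png");b=cv2.imread("pics/w3.png")
W=np.zeros((600,800,3),np.uint8);W[:345,:390]=cv2.resize(a[195:310,290:420],None,fx=3,fy=3,interpolation=2)
W[:250,400:800]=cv2.resize(b,(400,250));W[350:600,:400]=cv2.resize(a,(400,250));W[350:590,420:700]=cv2.resize(a[170:290,130:270],None,fx=2,fy=2)
cv2.imwrite("pics/c3.png",W)
E
```

```text
(no output)
```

View pics/c3.png

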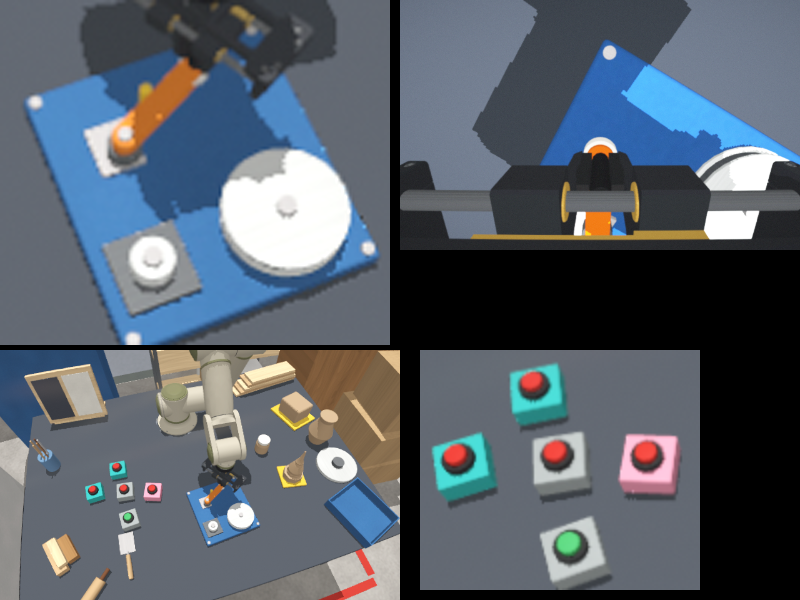

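The arm is against the yellow post (post at crop (145,90), touching the arm's side), and the pin is between the pads. The red button is back up, and the bystanders have not moved. One force check, then I'll hand in.

```bash
python3 - <<'E'
from h import *
wait(.3);print(read_wrist_force(),read_finger_gap(),read_tcp_pos(),read_clock())
sign_off()
E
```

```text
[ 6.45886958 18.8053702  -4.50411038] 0.012793518102779974 [0.50508258 0.0930141  0.07809027] 23.2917
the job is handed in; nothing more can be done
```

The job is done and handed in at 23.3 s: the red stop button was pressed and released, and the gripper is holding the tensioner arm against its yellow post.

- **Stop button:** I pressed the red button on the grey box to its hard stop. On release the force fell from 5 N to 0 over about 6 mm, so it went fully down, and the picture shows it back up. The green button and the pink and turquoise look-alikes were not touched.
- **Tensioner arm:** I gripped the black pin and swung the arm until the push at the pin rose from about 5 N to 15 N at a measured angle of about 0.92 rad. In the last picture the arm lies against the post. The finger gap of about 13 mm showed the pin still gripped just before hand-in.
- **Bystanders:** the finial, jar and spatula look unmoved in the last scene view.

Three readings disagreed with what I expected:
- **Button height:** the camera put the button top about 6 mm lower than where the fingers touched it. The red patch's centre probably included the button's side.
- **Stop angle:** it read 0.92 instead of 0.90, from give under load plus 1–2 mm of measurement error.
- **Sideways force:** a harmless 10 N or so built up along the arm, from a small error in my pivot estimate.

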